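# Check a reamed bore with a go / no-go plug gauge and put the gauge away

## Task

Take the blue-handled plug gauge and slide its long thin go end fully home into the slanting bore in the brass face on the aluminium housing, until the grip meets the face (the bore does not sit quite in the middle, so feel for it). Draw it out, turn it round and press the short thick no-go end gently and squarely into the same bore, holding it for about a second against the floor of the shallow recess to confirm that it goes no deeper. Then lay the gauge flat in the empty pocket of the wooden case with its go end at the green-marked end and let go, without dropping the gauge, forcing it in the bore or disturbing the other things on the bench.

Things in the scene. Friction and masses are not known exactly. Their poses are not given: they have to be found in the camera images.
- gauge: loose double-ended plug gauge, 88 mm long, about 0.16 kg. Origin: middle of its blue grip, a bar 44 mm long and 24 x 24 mm across. x is its long axis, pointing to the go end (green ring); no-go end (red ring) at -x. It lies on a flat of the grip, axis 12 mm above the bench, go end any way round
- go_tip (a point): centre of the go end's nose, 48 mm from the gauge's origin along its +x. The go end sticks out 26 mm from the grip, 16 mm in diameter, its nose chamfered to 13.6 mm over the last 1.6 mm
- nogo_tip (a point): centre of the no-go end's flat nose, 40 mm from the gauge's origin along its -x. The no-go end sticks out 18 mm from the grip and is 21 mm in diameter
- housing: aluminium housing, 64 x 72 mm face, 48 mm deep, fixed on a grey sloping fixture. Origin: middle of the face, 112 mm above the bench. z points out of the face, rising 30 degrees above level, parallel to the bore; x points down the face. In it is fixed a brass-faced bush block 50 mm wide, flush with the origin's plane, with the bore in its middle. Nothing stands before the face
- step (a point): point 5 mm below the housing's origin. The bore's axis is level with it, but lies to either side by up to 4 mm along the housing's y, unknown (the bush block does not sit central): see or feel for it. The bore: a recess 23.6 mm in diameter, 5 mm deep from the face, then square-edged 17 mm in diameter, to 36 mm. So the no-go end enters the recess only and stops on its floor
- case: fixed wooden gauge case, 118 (x, from -55 to +63) by 150 mm (y), walls 32 mm high. Origin: on its underside, z up. Pockets run along x, green marks on the +x wall, red on the -x wall. The lid stands open beyond the -x side, leaning outwards, 105 mm high. The pocket at y = -32 mm holds the orange spare gauge, that at y = +32 mm is empty
- pocket (a point): centre of the empty pocket's floor, 10 mm above the bench. The pocket runs from 45 mm on the -x side to 53 mm on the +x side; its middle 54 mm is open across the case (26 mm of finger room each side of the grip). Beyond, cheeks 14 mm high leave a slot 20 mm wide for the go end (+x) and 25 mm wide for the no-go end (-x). A laid gauge has its origin 12 mm above this point
- spare: spare plug gauge with an orange grip, same size, lying in the other pocket; leave alone
- driver: screwdriver with a yellow handle, 160 mm long, lying on the bench; leave alone
- pry: orange pry tool, 140 mm long, 6 mm thick, lying on the bench; leave alone
- standoff0: steel standoff, 18 mm across, 26 mm tall, standing; leave alone
- standoff1: steel standoff, 18 mm across, 26 mm tall, standing; leave alone
- board: blue circuit board, 100 x 150 mm, up to 16 mm tall with its components, lying flat; leave alone
Not all that is in view belongs to the job. Of the things that look like the gauge, the smaller one is meant. What is shaped like the case but turquoise is not meant.

How it is judged:
By the outcome, as a careful person would: the job done as asked, in the order asked, and still so for the second after the job is handed in, with the robot touching nothing.
It also fails if it takes over 72 s, if anything falls off the work surface, if the arm or the gripper's body presses on something with over 40 N, if the wrist force passes 120 N, or if a joint passes its speed limit or range.

## Robot

A 6-joint arm with a two-finger parallel gripper is mounted at the origin on the work surface. World frame = base frame: x ahead of the robot, y to its left, z up, the work surface at z = 0. Lengths are in m, angles in rad, forces in N, time in s.
With the tool pointing down it reaches from about 0.35 to 0.8 m from the base axis. Payload 7.3 kg.
Tool frame: the origin (TCP) lies on the centre line of the jaws, within the pads' length; the fingertips stand 14 mm ahead of it and the grasp point (between the pads) lies 5 mm behind it; z points along the fingers, y is the line along which they close (so a half turn about z gives the same grasp; the last joint's range is limited). The gripper opens to 85 mm and grips with 20 to 120 N. Pads are 22 mm wide; open, the fingers measure 114 mm over their backs; the gripper's body (76 mm by 85 mm) begins 54 mm behind the grasp point. The pads swing forward as they close: fully open they stand 13 mm farther back than shut.
Start: joints at [-1.401, 0.342, 1.524, -0, 1.275, -0.146], TCP at [0.163, -0.499, 0.245] pointing down, gripper open.
Joint ranges: [-2.53, 2.53], [-0.77, 2.02], [0.04, 2.7], [-1, 4.14], [0.28, 2.66], [-3.11, 3.11]. Speed limits (rad/s): [2.57, 2.57, 3.14, 3.14, 3.14, 3.14].

## Interface

Orientations are given as a rotation vector (axis times angle).
In Python, from plant import r, viewer, ticket gives the robot as it stands. The module is installed in compiled form; this text tells all that it offers.
- The arm moves only by the tool move_arm, never from a script. Its argument "series" is a list that holds one entry, the list of rows, each a list of 5 numbers: the opening, from 0 (shut) to 1 (fully open), then the shift along the tool's x, y, z in mm, then the turn about the tool's z in degrees. A call has 1 to 10 rows; each row shifts and turns the commanded pose from where the row before left it, along the tool's axes as they then stand; what a row does not reach is not made up. A row lasts 1/10 s, in which the tool goes at most 50 mm and 8.59 degrees, less where a joint would pass 70% of its speed; a pose out of reach is approached as far as the arm can. A call with a gripper value outside its range is refused whole. The fingers move at their own pace and stop on an object; "grip_force" is the grip in N (left out, the last holds). Time passes only in rows, so rows that do not move let the fingers close. It gives the time, the measured TCP pose, the force, the opening and the grip force at its end, in the units of the state.
- r.get_obs(): the state, without advancing time (a new reading comes with each control period).
- viewer.get_image(name): name is "scene" or "top" or "wrist"; returns a dict with "color" (420x560x3 uint8, red, green, blue), "depth" (420x560 float32, m along the optical axis (not along the pixel's ray), 0 where there is no reading), "K" (3x3 intrinsics, pixels), "camera_from_world" (4x4, takes a point from world to camera coordinates); the wrist camera has in their place "T_tool_cam" (4x4, takes a point from camera to tool coordinates, whose origin is the TCP and whose axes are the flange's). Camera axes: x right, y down, z forward; pixel columns grow to the right and rows downward; lengths in m; the calibration is good to about 2 mm. A picture is of the moment at which its call begins: read the wrist's pose just before it.
- ticket.job_done(): hands the job in; it is judged then, once.
The state is a dict: "clock": time; "joint_positions": joint angles; "joint_velocities": joint speeds; "tau": joint torques, N m; "tool_pos": TCP position; "eef_rot": TCP orientation; "wrist_force": force on the tool from outside, world axes, zero at the start; "ft_torque": the same for the moment, N m; "gripper_width": finger opening in m; "grip_force": force on a finger pad.
Only numpy, scipy, OpenCV 4.12 (cv2) and the standard library are available. Lean on these libraries where they do the work, as an engineer would, in place of code of your own. Each camera call takes 0.05 s, during which the arm holds its last target. There are 200 camera calls.

## Working session

There is one attempt and no reset: what is moved stays moved. The work goes in short steps, Python scripts to look and compute and a tool call to move; the robot and the scene stay as the last step left them, time stands still between calls to the robot, and variables do not carry over. Pictures are saved under pics/ and viewed, at most 10 in all, crops included, and the job is handed in when it is done.

Besides the shell and the picture viewer there is one more tool, called after "Request:" by a JSON object that holds its "method" and its "body". move_arm: Moves the arm, as the interface text tells. Its arguments: {"type":"object","properties":{"series":{"type":"array"},"grip_force":{"type":"number"}},"required":["series"]}

```bash
mkdir -p pics; cat > h.py <<'E'
import numpy as np, cv2
from scipy.spatial.transform import Rotation as R
from plant import r, viewer, ticket
def get(n):
    o=r.get_obs(); d=viewer.get_image(n)
    if n=="wrist":
        T=np.eye(4);T[:3,:3]=R.from_rotvec(o["eef_rot"]).as_matrix();T[:3,3]=o["tool_pos"]
        d["W"]=T@d["T_tool_cam"]
    else: d["W"]=np.linalg.inv(d["camera_from_world"])
    return d
def cloud(d):
    v,u=np.mgrid[:420,:560]; z=d["depth"]; K=d["K"]
    P=np.stack([(u-K[0,2])/K[0,0]*z,(v-K[1,2])/K[1,1]*z,z],-1)
    return P@d["W"][:3,:3].T+d["W"][:3,3]
def save(d,f): cv2.imwrite("pics/"+f,d["color"][...,::-1])
E
python3 - <<'E'
from h import *
for n in("scene","top"):
    d=get(n); np.savez(n,**d,P=cloud(d)); save(d,n+".png")
    print(n,d["W"].round(3),d["K"][0])
print(r.get_obs())
E
```

```text
scene [[ 0.206  0.675 -0.709  1.431]
 [ 0.979 -0.151  0.14  -0.162]
 [-0.013 -0.723 -0.691  1.022]
 [ 0.     0.     0.     1.   ]] [516.65222093   0.         277.73728108]
top [[ 0.022 -0.997  0.072  0.388]
 [-1.    -0.022 -0.004 -0.013]
 [ 0.005 -0.072 -0.997  1.313]
 [ 0.     0.     0.     1.   ]] [514.27854457   0.         280.53845416]
{'clock': 0.1, 'joint_positions': array([-1.40098872e+00,  3.42688271e-01,  1.52491754e+00,  2.46741218e-05,
        1.27540437e+00, -1.46011400e-01]), 'joint_velocities': array([-0.00114748, -0.00267314, -0.00354254, -0.00183827,  0.00071253,
       -0.00047552]), 'tau': array([ 1.81225936e-03, -4.34449053e+01, -2.46491772e+01, -1.30611265e-04,
        4.66418118e-03, -6.39235822e-06]), 'tool_pos': array([ 0.16302732, -0.49869294,  0.24467854]), 'eef_rot': array([-3.10110724e+00, -4.93794110e-01, -1.05717421e-05]), 'wrist_force': array([-0.45428343, -0.12772421, -0.45062953]), 'ft_torque': array([ 0.00245681,  0.00784908, -0.03857331]), 'grip_force': 0.0, 'gripper_width': 0.08583430614120449}
```

View pics/scene.png

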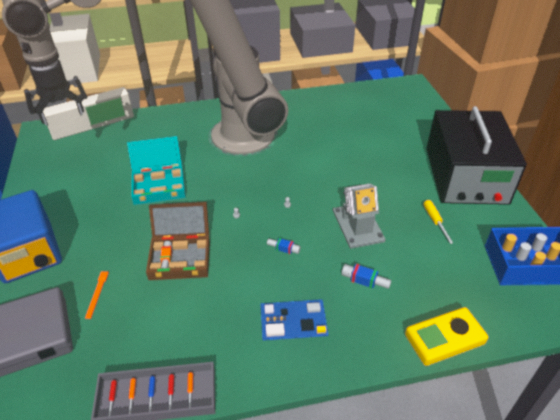

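View pics/top.png

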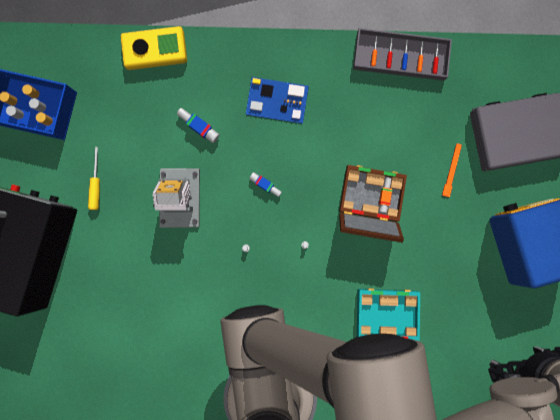

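The small gauge is at top px (265,185), the housing at (173,193), the wooden case at (373,200). Its spare lies at px (386,200), and the green marks are on the far side. Now enlarged crops and a first measurement.

```bash
python3 - <<'E'
from h import *
t=np.load("top.npz");s=np.load("scene.npz")
def crop(d,x,y,w,h,W,H):return cv2.resize(np.ascontiguousarray(d["color"][y:y+h,x:x+w,::-1]),(W,H),interpolation=cv2.INTER_CUBIC)
a=np.hstack([crop(t,235,165,60,45,400,300),crop(t,145,160,60,45,400,300)])
b=np.hstack([crop(t,333,155,84,63,400,300),crop(s,330,175,64,48,400,300)])
cv2.imwrite("pics/m.png",np.vstack([a,b]))
P=t["P"];C=t["color"].astype(int)
# gauge points above bench
def rep(u0,u1,v0,v1,zl,zh):
    q=P[v0:v1,u0:u1].reshape(-1,3);q=q[(q[:,2]>zl)&(q[:,2]<zh)];c=q.mean(0);w,V=np.linalg.eigh(np.cov((q-c)[:,:2].T));print(len(q),c.round(4),V[:,1],(w**.5).round(4),np.percentile(q@np.r_[V[:,1],0],[1,99]))
rep(245,290,168,205,.008,.04)
for uv in[(265,185),(256,178),(274,190),(175,190),(373,200),(360,205)]:print(uv,P[uv[1],uv[0]].round(4))
# housing face plane from scene
Q=s["P"][178:222,338:385].reshape(-1,3);m=Q[:,2]>.07;print(Q[m].mean(0),m.sum())
E
```

```text
295 [0.5336 0.0242 0.0222] [0.53115659 0.84727367] [0.0065 0.0242] [0.25890133 0.34475767]
(265, 185) [0.5314 0.0227 0.0282]
(256, 178) [0.5492 0.046  0.0234]
(274, 190) [ 5.197e-01 -1.000e-04  2.430e-02]
(175, 190) [0.503  0.2258 0.138 ]
(373, 200) [ 0.501  -0.252   0.0122]
(360, 205) [ 0.4874 -0.2188  0.0141]
[0.51884478 0.23728958 0.11533996] 1032
```

View pics/m.png

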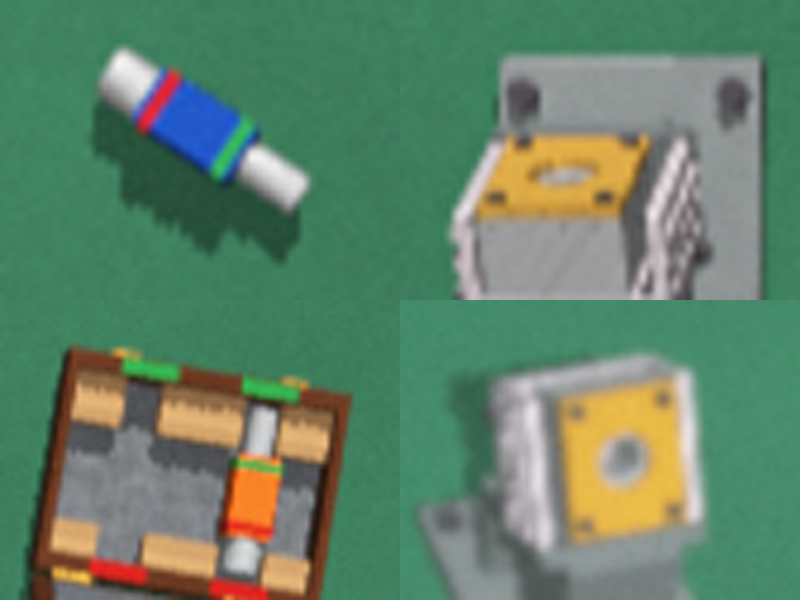

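Montage: the gauge's no-go end (red ring) points up-left, its go end (green) down-right at px (274,190). Brass face seen from above has its bore at px (169.7,186), and in the scene view at (365.7,200.6). The empty pocket is on the image left of the case, at u≈352.

```bash
python3 - <<'E'
from h import *
t=np.load("top.npz");s=np.load("scene.npz")
for n,d,b,bore in(("top",t,(145,160,205,205),(169.7,186.)),("scene",s,(335,175,390,225),(365.7,200.6))):
    x0,y0,x1,y1=b;C=d["color"][y0:y1,x0:x1].astype(int);P=d["P"][y0:y1,x0:x1]
    m=(C[...,0]-C[...,2]>80)&(P[...,2]>.05); q=P[m]
    c=np.median(q,0)
    for _ in range(3):
        w,V=np.linalg.eigh(np.cov((q-q.mean(0)).T));nrm=V[:,0]*np.sign(V[0,0]);e=(q-q.mean(0))@nrm;q=q[abs(e)<.004]
    print(n,m.sum(),len(q),"n",nrm.round(3),"elev",np.degrees(np.arcsin(nrm[2])).round(1),"yaw",np.degrees(np.arctan2(nrm[1],nrm[0])).round(1),"mean",q.mean(0).round(4),"rms",e.std())
    K=d["K"];W=d["W"];ray=W[:3,:3]@np.array([(bore[0]-K[0,2])/K[0,0],(bore[1]-K[1,2])/K[1,1],1])
    o=W[:3,3];print(" bore",(o+ray*((q.mean(0)-o)@nrm)/(ray@nrm)).round(4))
    v,u=np.where(m);u=u+x0;v=v+y0
    R4=cv2.boxPoints(cv2.minAreaRect(np.c_[u,v].astype(np.float32)))
    hull=cv2.approxPolyDP(cv2.convexHull(np.c_[u,v].astype(np.int32)),3,True)[:,0]
    for p in hull:
        ray=W[:3,:3]@np.array([(p[0]-K[0,2])/K[0,0],(p[1]-K[1,2])/K[1,1],1]);print("  ",p,(o+ray*((q.mean(0)-o)@nrm)/(ray@nrm)).round(4))
# case: rim points from top
P=t["P"][150:250,325:425].reshape(-1,3);m=(abs(P[:,2]-.032)<.004);q=P[m][:,:2].astype(np.float32)
# restrict to rim: exclude lid
print("rim",len(q),cv2.minAreaRect(q)); 
g=lambda name,c:None
C=t["color"][150:250,325:425].reshape(-1,3).astype(int)
for nm,mm in(("green",(C[:,1]-C[:,0]>70)&(C[:,1]>130)),("orange",(C[:,0]>220)&(C[:,2]<60)&(C[:,1]<150)&(C[:,1]>70)),("red",(C[:,0]>180)&(C[:,1]<50))):
    for i in np.where(mm)[0][::max(1,mm.sum()//8)]:print(nm,(i%100+325,i//100+150),P[i].round(3))
print(get("wrist")["T_tool_cam"].round(4),get("wrist")["K"])
E
```

```text
top 204 57 n [0.899 0.06  0.433] elev 25.7 yaw 3.8 mean [0.5145 0.2443 0.1142] rms 0.0010835003148119244
 bore [0.5144 0.2433 0.1145]
   [181 181] [0.5302 0.223  0.0845]
   [177 191] [0.4998 0.2191 0.1482]
   [157 192] [0.4964 0.2642 0.1489]
   [161 181] [0.5298 0.2724 0.0784]
scene 347 45 n [0.694 0.685 0.221] elev 12.8 yaw 44.6 mean [0.5161 0.2497 0.1115] rms 0.0017017046518797545
 bore [0.5149 0.2515 0.1095]
   [372 210] [0.5042 0.2783 0.0601]
   [358 212] [0.5468 0.2206 0.1051]
   [356 191] [0.5341 0.2135 0.167 ]
   [373 188] [0.4819 0.2819 0.1187]
rim 954 ((0.509955644607544, -0.24764516949653625), (0.1515643298625946, 0.13782082498073578), 81.93663787841797)
green (np.int64(341), np.int64(160)) [ 0.603 -0.171  0.002]
green (np.int64(365), np.int64(168)) [ 0.579 -0.227  0.038]
green (np.int64(365), np.int64(169)) [ 0.577 -0.228  0.031]
green (np.int64(366), np.int64(170)) [ 0.574 -0.23   0.033]
green (np.int64(384), np.int64(172)) [ 0.57  -0.275  0.036]
green (np.int64(388), np.int64(173)) [ 0.568 -0.285  0.035]
green (np.int64(390), np.int64(174)) [ 0.565 -0.29   0.035]
green (
[... 678 characters left out ...]
p.int64(211)) [ 0.471 -0.211  0.034]
red (np.int64(357), np.int64(212)) [ 0.468 -0.209  0.033]
red (np.int64(359), np.int64(213)) [ 0.466 -0.214  0.032]
red (np.int64(380), np.int64(214)) [ 0.465 -0.267  0.029]
red (np.int64(384), np.int64(215)) [ 0.462 -0.276  0.034]
red (np.int64(382), np.int64(216)) [ 0.46  -0.271  0.031]
red (np.int64(386), np.int64(217)) [ 0.457 -0.281  0.034]
[[ 1.000e-04 -9.510e-01 -3.091e-01  7.960e-02]
 [ 1.000e+00 -2.000e-04  9.000e-04  1.000e-04]
 [-9.000e-04 -3.091e-01  9.510e-01 -1.290e-01]
 [ 0.000e+00  0.000e+00  0.000e+00  1.000e+00]] [[340.60603141   0.         283.6125371 ]
 [  0.         340.60603141 205.30372997]
 [  0.           0.           1.        ]]
```

Request:
{"method": "move_arm", "body": {"series": [[[1,0,0,0,-8],[1,0,0,0,-7]]]}}

```text
clock: 0.4
tool_pos: [0.1631, -0.4989, 0.2451]
eef_rot: [-3.009, -0.903, -0.0]
wrist_force: [0.5, -0.4, 0.1]
gripper_width: 0.0853
grip_force: 0.0
```

Request:
{"method": "move_arm", "body": {"series": [[[1,0,0,0,-8],[1,0,0,0,-8],[1,0,0,0,-8.5],[1,40,2,0,0],[1,40,2,0,0],[1,40,2,0,0],[1,40,2,0,0],[1,40,2,0,0],[1,40,2,0,0],[1,40,2,0,0]]]}}

```text
clock: 1.4
tool_pos: [0.3255, -0.2687, 0.2453]
eef_rot: [2.753, 1.513, 0.0]
wrist_force: [0.2, 0.4, 0.8]
gripper_width: 0.0852
grip_force: 0.0
```

Request:
{"method": "move_arm", "body": {"series": [[[1,40,3,0,0],[1,40,3,0,0],[1,40,3,0,0],[1,40,3,5,0],[1,40,3,10,0],[1,40,3,10,0],[1,40,2,10,0],[1,40,2,10,0],[1,38,0,0,0],[1,0,0,0,0]]]}}

```text
clock: 2.4
tool_pos: [0.5369, 0.0238, 0.1995]
eef_rot: [-2.749, -1.518, -0.001]
wrist_force: [0.8, 0.3, 0.2]
gripper_width: 0.0851
grip_force: 0.0
```

```bash
cat >> h.py <<'E'
def px(d,uv,z):
    K=d["K"];W=d["W"];o=W[:3,3];ray=W[:3,:3]@np.array([(uv[0]-K[0,2])/K[0,0],(uv[1]-K[1,2])/K[1,1],1]);return o+ray*(z-o[2])/ray[2]
def pose():
    o=r.get_obs();M=R.from_rotvec(o["eef_rot"]).as_matrix();return o["tool_pos"],M,np.degrees(np.arctan2(M[1,0],M[0,0]))
def to(p):
    t,M,psi=pose();return (M.T@(np.array(p)-t)*1000).round(1),round(psi,2)
E
python3 - <<'E'
from h import *
d=get("wrist");save(d,"w1.png");P=cloud(d);C=d["color"].astype(int);np.savez("w1",**d,P=P)
print(pose(),r.get_obs()["wrist_force"])
B=(C[...,2]>140)&(C[...,0]<80)&(C[...,1]<130)&(abs(P[...,2]-.02)<.02)
q=P[(P[...,2]>.006)&(P[...,2]<.04)&(np.hypot(P[...,0]-.533,P[...,1]-.024)<.06)]
c=q.mean(0);w,V=np.linalg.eigh(np.cov((q-c)[:,:2].T));ax=V[:,1]
s=(q[:,:2]-c[:2])@ax;lo,hi=np.percentile(s,[.3,99.7]);print(len(q),c,ax,np.degrees(np.arctan2(ax[1],ax[0])),lo,hi,np.percentile(q[:,2],[5,50,95]))
b=P[B];print("blue",len(b),b.mean(0),np.median(b,0))
E
```

```text
(array([0.53581886, 0.02209353, 0.19959001]), array([[ 5.33000128e-01,  8.46114736e-01, -8.46254237e-04],
       [ 8.46115066e-01, -5.33000273e-01,  6.36542624e-05],
       [-3.97194930e-04, -7.49956190e-04, -9.99999640e-01]]), np.float64(57.791610721741236)) [-0.88654182 -0.11888749  0.07983814]
2100 [0.53673516 0.02865156 0.02226245] [0.52969152 0.84819036] 58.015385383728095 -0.049416731976498006 0.037983326819810204 [0.01561055 0.02362398 0.0254932 ]
blue 5880 [0.73341542 0.02419699 0.00714423] [0.75888057 0.02600008 0.004672  ]
```

View pics/w1.png

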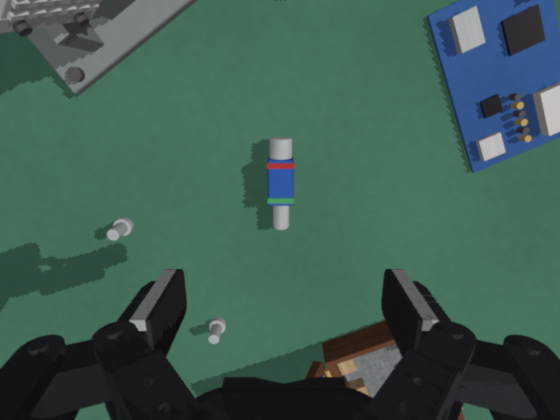

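The gauge hangs vertically in this view at u≈281: no-go nose at v=138, go nose at v=230, grip from v≈160 to 207, axis parallel to the tool x. The way down is clear.

```bash
python3 - <<'E'
from h import *
d=dict(np.load("w1.npz"))
for uv in[(281,160),(281,207),(281,183.5)]:print(px(d,uv,.024).round(4))
print(px(d,(281,138),.014),px(d,(281,230),.012))
print(to([.5355,.0265,.016]))
E
```

```text
[0.5477 0.0446 0.024 ]
[0.5238 0.0069 0.024 ]
[0.536  0.0262 0.024 ]
[0.55742134 0.060217   0.014     ] [ 0.50867323 -0.0168552   0.012     ]
(array([  3.6,  -2.5, 183.6]), np.float64(57.79))
```

Request:
{"method": "move_arm", "body": {"series": [[[1,4,-2.5,40,0],[1,0,0,40,0],[1,0,0,40,0],[1,0,0,35,0],[1,0,0,20,0],[1,0,0,8,0],[0,0,0,0,0],[0,0,0,0,0],[0,0,0,0,0],[0,0,0,0,0]]], "grip_force": 30}}

```text
clock: 3.45
tool_pos: [0.5361, 0.0249, 0.0185]
eef_rot: [2.752, 1.513, 0.003]
wrist_force: [0.3, 0.3, 0.6]
gripper_width: 0.0282
grip_force: 0.0
```

Request:
{"method": "move_arm", "body": {"series": [[[0,0,0,0,0],[0,0,0,0,0],[0,0,0,0,0]]]}}

```text
clock: 3.75
tool_pos: [0.536, 0.025, 0.0185]
eef_rot: [2.752, 1.513, 0.002]
wrist_force: [-1.4, -0.1, 6.3]
gripper_width: 0.0232
grip_force: 30.9
```

Request:
{"method": "move_arm", "body": {"series": [[[0,0,0,-10,0],[0,0,0,-30,0],[0,0,0,-40,8.5],[0,0,0,-40,8.5],[0,0,0,-40,8.5],[0,0,0,-40,8.5],[0,0,0,-40,8.5],[0,0,0,-40,8.5],[0,0,0,0,6.8],[0,0,0,0,0]]]}}

```text
clock: 4.75
tool_pos: [0.5353, 0.0251, 0.2989]
eef_rot: [3.141, -0.007, 0.004]
wrist_force: [0.5, -0.2, -1.5]
gripper_width: 0.0235
grip_force: 30.0
```

Request:
{"method": "move_arm", "body": {"series": [[[0,-6,-36,0,0],[0,-6,-36,0,0],[0,-6,-36,0,0],[0,-6,-36,0,0],[0,-6,-36,0,0],[0,-6,-36,0,0],[0,0,0,0,0],[0,0,0,0,0]]]}}

```text
clock: 5.55
tool_pos: [0.4993, 0.2415, 0.2962]
eef_rot: [3.14, 0.001, -0.004]
wrist_force: [-0.6, 0.5, -2.0]
gripper_width: 0.0236
grip_force: 30.2
```

```bash
python3 - <<'E'
from h import *
d=get("wrist");save(d,"w2.png");P=cloud(d);np.savez("w2",**d,P=P)
print(pose(),r.get_obs()["wrist_force"],r.get_obs()["gripper_width"])
cv2.imwrite("pics/w2.png",cv2.resize(np.ascontiguousarray(d["color"][...,::-1]),(800,600),interpolation=cv2.INTER_CUBIC))
E
```

```text
(array([0.49972183, 0.24074474, 0.29639406]), array([[ 0.99999762, -0.00110846, -0.00188181],
       [-0.00111078, -0.99999862, -0.00123339],
       [-0.00188044,  0.00123548, -0.99999747]]), np.float64(-0.06364319815222771)) [-0.39500822  0.1724332  -2.8153376 ] 0.023091953396989
```

View pics/w2.png

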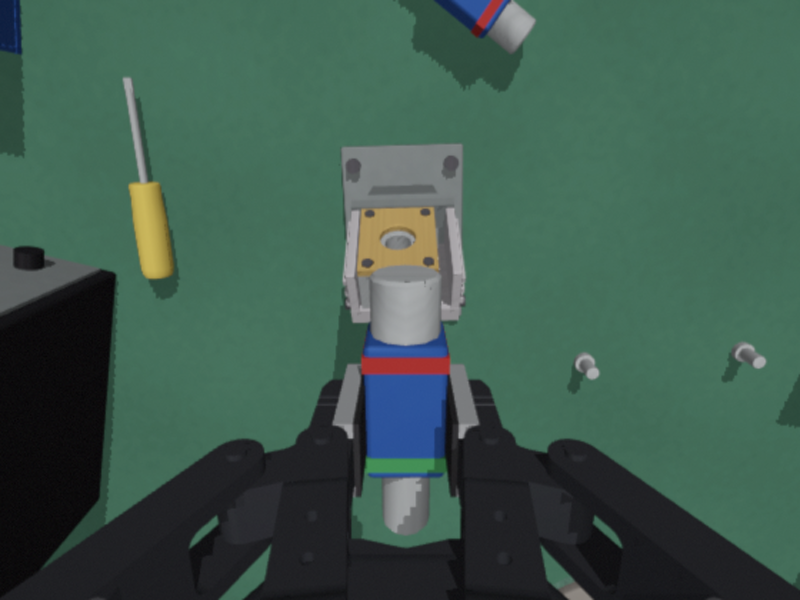

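The bore is at (398,238) in this picture (original px 278.6,166.6). The brass corners are near (360,208), (436,208) and (357,275), and the plate's front edge runs (343,148)–(462,144). The gauge is held straight. I'll fit the face by depth plus a closer crop.

```bash
python3 - <<'E'
from h import *
d=dict(np.load("w2.npz"));P=d["P"];C=d["color"].astype(int)
x0,y0,x1,y1=235,95,335,230
c=cv2.resize(np.ascontiguousarray(d["color"][y0:y1-35,x0:x1,::-1]),(800,800),interpolation=cv2.INTER_CUBIC)[:600] if 0 else cv2.resize(np.ascontiguousarray(d["color"][135:205,235:328,::-1]),(797,600),interpolation=cv2.INTER_CUBIC)
cv2.imwrite("pics/w2c.png",c)
m=np.zeros((420,560),bool);m[140:192,240:325]=1
m&=(C[...,0]-C[...,2]>70)&(P[...,2]>.05)
q=P[m];n0=len(q)
for _ in range(4):
    w,V=np.linalg.eigh(np.cov((q-q.mean(0)).T));n=V[:,0]*np.sign(V[0,0]);e=(q-q.mean(0))@n;q=q[abs(e)<.003]
print(n0,len(q),n,np.degrees(np.arcsin(n[2])),np.degrees(np.arctan2(n[1],n[0])),q.mean(0))
# constrained plane: 30deg
for yaw in(0,2,4):
    a=np.radians(yaw);n=np.array([np.cos(a)*.866,np.sin(a)*.866,.5]);k=np.median(P[m]@n);print(yaw,k,(P[m]@n-k).std())
print("depth rows along u=279:");
for v in range(138,230,4):print(v,P[v,279].round(4),P[v,252].round(4),P[v,319].round(4))
E
```

```text
1670 376 [0.89514088 0.03645319 0.44429041] 26.37794822844343 2.3319908945410153 [0.51623464 0.24658822 0.11147525]
0 0.5028481179335533 0.01156374956905915
2 0.5100270593045169 0.011546192653252197
4 0.5166754551450234 0.011542763416366323
depth rows along u=279:
138 [0.5366 0.2457 0.0751] [0.5289 0.2787 0.0124] [0.5292 0.1986 0.014 ]
142 [0.5336 0.2456 0.0831] [0.5332 0.2727 0.08  ] [0.5242 0.1983 0.0119]
146 [0.5302 0.2456 0.0869] [0.5296 0.2726 0.0827] [0.5194 0.1981 0.0121]
150 [0.5272 0.2455 0.0927] [0.5257 0.2727 0.0832] [0.5147 0.198  0.0125]
154 [0.5242 0.2455 0.0982] [0.5239 0.2716 0.0964] [0.522  0.2056 0.085 ]
158 [0.5209 0.2454 0.1014] [0.5212 0.2711 0.103 ] [0.519  0.206  0.0906]
162 [0.517  0.2454 0.1011] [0.518  0.2709 0.1062] [0.5182 0.2077 0.1074]
166 [0.5131 0.2455 0.1012] [0.5154 0.2704 0.1124] [0.5154 0.2081 0.1124]
170 [0.5087 0.2455 0.0991] [0.5127 0.2701 0.1174] [0.5127 0.2085 0.1173]
174 [0.5042 0.2455 0.0964] [0.5103 0.2696 0.1235] [0.5099 0.2089 0.1217]
178 [0.5076 0.2452 0.1275] [0.5071 0.2695 0.1256] [0.5072 0.2092 0.1258]
182 [0.5048 0.2452 0.1312] [0.50
[... 155 characters left out ...]
 0.1377] [0.4996 0.2103 0.1389]
194 [0.5414 0.2433 0.2949] [0.4951 0.269  0.1358] [0.4954 0.2099 0.1367]
198 [0.5411 0.2432 0.2993] [0.4902 0.2695 0.132 ] [0.4908 0.2095 0.1338]
202 [0.5393 0.2433 0.299 ] [0.4857 0.2698 0.1294] [0.4864 0.2091 0.1317]
206 [0.5379 0.2433 0.2995] [0.4812 0.2701 0.1276] [0.4818 0.2087 0.1292]
210 [0.5365 0.2433 0.3002] [0.473  0.2714 0.1148] [0.4768 0.2082 0.1261]
214 [0.5343 0.2433 0.2988] [0.47   0.2712 0.118 ] [0.4718 0.2077 0.123 ]
218 [0.5331 0.2433 0.3   ] [0.4674 0.271  0.122 ] [0.467  0.2073 0.1208]
222 [0.5316 0.2433 0.3005] [0.4623 0.2713 0.1192] [0.4621 0.207  0.1186]
226 [0.5297 0.2433 0.2999] [0.4112 0.283  0.0005] [ 4.109e-01  1.933e-01 -2.000e-04]
```

View pics/w2c.png

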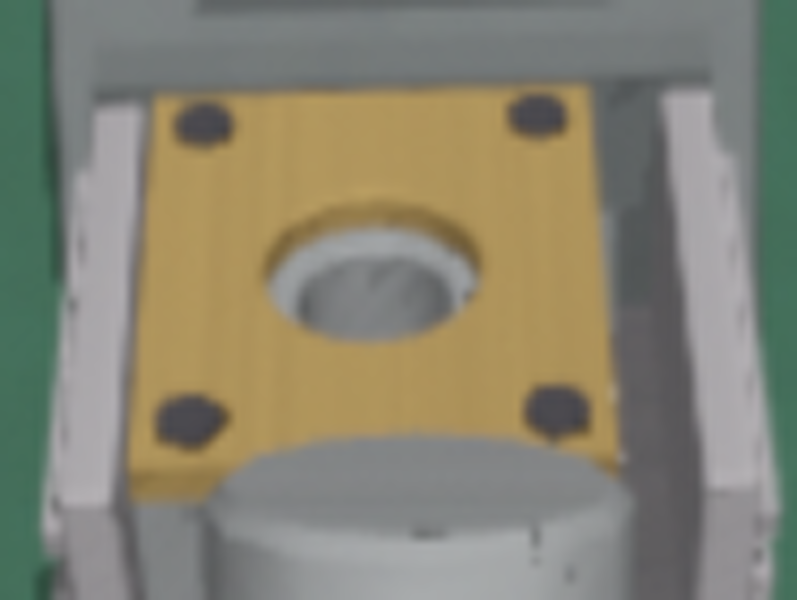

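The crop shows the brass block between two side walls and shifted to image left (+y). The recess is centred at crop (373,273) and the screws are at (204,125), (538,116), (190,420) and (557,411).

```bash
python3 - <<'E'
from h import *
d=dict(np.load("w2.npz"));W=d["W"];K=d["K"];o=W[:3,3]
a=np.radians(1.5);n=np.array([np.cos(a)*.866,np.sin(a)*.866,.5]);P=d["P"]
m=[P[v,u] for v in range(142,158) for u in (262,270,279,287,295)]+[P[v,252] for v in range(158,185,2)];k=np.median(np.array(m)@n)
def f(c):
    u=235+c[0]/8.57-.5;v=135+c[1]/8.57-.5
    ray=W[:3,:3]@np.array([(u-K[0,2])/K[0,0],(v-K[1,2])/K[1,1],1]);return (o+ray*(k-o@n)/(ray@n)).round(4)
S=[f(c) for c in[(204,125),(538,116),(190,420),(557,411)]]
print("bore",f((373,273)),f((372,202)),f((378,342)),f((265,283)),f((482,275)));print(S)
for i,j in((1,0),(3,2)):
    e=S[j]-S[i];print("yaw",np.degrees(np.arctan2(-e[0],e[1])))
print("walls",f((95,100)),f((712,90)),f((60,505)),f((755,490)),"brass",f((130,470)),f((152,95)),f((590,85)),"plate",[px(d,(u/1.4286,v/1.4286),.012) for u,v in((343,148),(462,144))])
print("k",k)
E
```

```text
bore [0.5153 0.2462 0.1134] [0.5212 0.2465 0.1032] [0.5098 0.2456 0.1229] [0.5144 0.2579 0.1145] [0.5152 0.2344 0.1141]
[array([0.5278, 0.2658, 0.0909]), array([0.5288, 0.2276, 0.0908]), array([0.5038, 0.2649, 0.1325]), array([0.5048, 0.227 , 0.1325])]
yaw 1.4995470379776366
yaw 1.5114113193787106
walls [0.53   0.2786 0.0865] [0.5313 0.2075 0.0874] [0.4976 0.2774 0.1427] [0.4993 0.2076 0.1429] brass [0.5001 0.2706 0.1386] [0.5305 0.2721 0.086 ] [0.5317 0.2215 0.0861] plate [array([0.56837893, 0.29143878, 0.012     ]), array([0.57158415, 0.19475416, 0.012     ])]
k 0.5083855598305145
```

Request:
{"method": "move_arm", "body": {"series": [[[0,31,-5.5,0,0],[0,0,0,0,-8.4],[0,0,0,0,-8.4],[0,0,0,0,-8.4],[0,0,0,0,-8.4],[0,0,0,0,-8.4],[0,0,0,0,-8.4],[0,0,0,0,-8.4],[0,0,0,0,-8.4],[0,0,0,0,-8.4]]]}}

```text
clock: 6.6
tool_pos: [0.5314, 0.2449, 0.2969]
eef_rot: [-2.481, -1.928, 0.002]
wrist_force: [-0.4, 0.4, -1.7]
gripper_width: 0.0234
grip_force: 30.2
```

Request:
{"method": "move_arm", "body": {"series": [[[0,0,0,0,-8.4],[0,0,0,0,-8.4],[0,0,0,0,-8.4],[0,0,0,0,-8.4],[0,0,0,0,-8.4],[0,0,0,0,-8.4],[0,0,0,0,-8.4],[0,0,0,0,-8.4],[0,0,0,0,-8.4],[0,0,0,0,-8.4]]]}}

```text
clock: 7.6
tool_pos: [0.5315, 0.2448, 0.2969]
eef_rot: [-0.553, -3.092, 0.001]
wrist_force: [0.6, 0.4, -2.2]
gripper_width: 0.0234
grip_force: 30.2
```

Request:
{"method": "move_arm", "body": {"series": [[[0,0,0,20,-8.4],[0,0,0,40,-5.4],[0,0,0,40,0],[0,0,0,0,0],[0,0,0,0,0]]], "grip_force": 22}}

```text
clock: 8.1
tool_pos: [0.5316, 0.2456, 0.1977]
eef_rot: [-0.188, -3.135, 0.001]
wrist_force: [0.1, -0.4, -1.7]
gripper_width: 0.0236
grip_force: 30.2
```

```bash
cat >> h.py <<'E'
def tilt(fn=None):
    """pitch of held gauge in tool xz plane from wrist depth of the blue grip's top flat"""
    d=get("wrist");t,M,psi=pose();P=(cloud(d)-t)@M*1000;C=d["color"].astype(int)
    near=(abs(P[...,0])<60)&(abs(P[...,1])<9)&(abs(P[...,2]-5)<60)&(d["depth"]<.25)&(d["depth"]>.03)
    m=near&(C[...,2]-C[...,0]>60)&(C[...,2]-C[...,1]>30);q=P[m]
    if fn:save(d,fn)
    if len(q)<20:print("few",len(q));return
    for _ in range(4):
        p=np.polyfit(q[:,0],q[:,2],1);e=q[:,2]-np.polyval(p,q[:,0]);q=q[abs(e)<max(1.,2*e.std())]
    th=np.degrees(np.arctan(p[0]));
    print("psi",psi.round(2),"tcp",t.round(4),"tilt(deg, +: tool+x end down)",th.round(2),"n",len(q),"x range",np.percentile(q[:,0],[1,99]).round(1),"top z at x=0",p[1].round(1),"axis z",(p[1]+12/np.cos(np.radians(th))).round(1))
    return d,P
E
python3 - <<'E'
from h import *
tilt()
print(r.get_obs()["wrist_force"])
print(to([.5305,.2462,.162]))
E
```

```text
psi 173.15 tcp [0.5324 0.246  0.1992] tilt(deg, +: tool+x end down) -0.03 n 2734 x range [-18.6  23.7] top z at x=0 -4.4 axis z 7.6
[ 0.28938243  0.23097723 -0.60355282]
(array([ 2. , -0.1, 37.2]), np.float64(173.15))
```

Request:
{"method": "move_arm", "body": {"series": [[[0,0,0,20,-8.4],[0,0,0,13,0],[0,0,0,3,0],[0,0,0,3,0],[0,0,0,3,0],[0,0,0,2,0]]], "grip_force": 22}}

```text
clock: 8.75
tool_pos: [0.5316, 0.2467, 0.1538]
eef_rot: [-0.042, 3.14, 0.0]
wrist_force: [0.1, 0.8, 3.6]
gripper_width: 0.0232
grip_force: 30.9
```

Request:
{"method": "move_arm", "body": {"series": [[[0,0,0,2,0],[0,0,0,2,0],[0,0,0,0,0]]]}}

```text
clock: 9.05
tool_pos: [0.5326, 0.2467, 0.1514]
eef_rot: [-0.043, 3.137, 0.001]
wrist_force: [0.9, -0.8, 6.6]
gripper_width: 0.0235
grip_force: 31.8
```

```bash
python3 - <<'E'
from h import *
tilt()
o=r.get_obs();print(o["wrist_force"],o["grip_force"])
E
```

```text
psi -178.43 tcp [0.5326 0.2468 0.1514] tilt(deg, +: tool+x end down) -3.0 n 2688 x range [-19.4  22.8] top z at x=0 -6.2 axis z 5.9
[ 0.92348969 -0.51037356  7.83916637] 31.772407293319702
```

Request:
{"method": "move_arm", "body": {"series": [[[0,0,0,2,0],[0,0,0,2,0],[0,0,0,2,0],[0,0,0,2,0],[0,0,0,2,0],[0,0,0,2,0],[0,0,0,0,0]]], "grip_force": 20}}

```text
clock: 9.8
tool_pos: [0.5348, 0.2469, 0.1406]
eef_rot: [-0.043, 3.131, 0.003]
wrist_force: [6.3, -1.4, 9.6]
gripper_width: 0.0235
grip_force: 34.3
```

```bash
python3 - <<'E'
from h import *
tilt()
o=r.get_obs();print(o["wrist_force"],o["grip_force"])
E
```

```text
psi -178.45 tcp [0.5348 0.2469 0.1407] tilt(deg, +: tool+x end down) -18.23 n 2134 x range [-19.4  20.6] top z at x=0 -8.1 axis z 4.5
[ 4.86485255 -1.04536241 10.76883866] 34.32955741882324
```

Request:
{"method": "move_arm", "body": {"series": [[[0,0,0,2,0],[0,0,0,2,0],[0,0,0,2,0],[0,0,0,2,0],[0,0,0,1,0],[0,0,0,0,0]]]}}

```text
clock: 10.45
tool_pos: [0.5349, 0.2469, 0.1317]
eef_rot: [-0.043, 3.131, 0.003]
wrist_force: [5.5, -1.5, 11.1]
gripper_width: 0.0235
grip_force: 37.5
```

```bash
python3 - <<'E'
from h import *
tilt()
o=r.get_obs();print(o["wrist_force"],o["grip_force"])
E
```

```text
psi -178.44 tcp [0.5349 0.2469 0.1318] tilt(deg, +: tool+x end down) -30.84 n 1498 x range [-13.3  17.2] top z at x=0 -10.3 axis z 3.6
[ 5.32580751 -2.18770871 11.35940841] 37.52522170543671
```

Request:
{"method": "move_arm", "body": {"series": [[[0,-5,0,-10,0],[0,-20,0,-30,0],[0,-20,0,-30,8.5],[0,-20,0,-30,8.5],[0,0,0,0,8.5],[0,0,0,0,8.5],[0,0,0,0,8.5],[0,0,0,0,8.5],[0,0,0,0,8.5],[0,0,0,0,8.5]]]}}

```text
clock: 11.5
tool_pos: [0.5958, 0.2454, 0.2283]
eef_rot: [-1.728, -2.623, 0.001]
wrist_force: [0.2, 0.5, -1.7]
gripper_width: 0.0235
grip_force: 35.7
```

Request:
{"method": "move_arm", "body": {"series": [[[0,0,0,0,8.5],[0,0,0,0,8.5],[0,0,0,0,8.5],[0,0,0,0,8.5],[0,0,0,0,8.5],[0,0,0,0,8.5],[0,0,0,0,8.5],[0,0,0,0,8.5],[0,0,0,0,8.5],[0,0,0,0,8.5]]]}}

```text
clock: 12.5
tool_pos: [0.5958, 0.2454, 0.2283]
eef_rot: [3.047, 0.766, -0.002]
wrist_force: [0.1, 0.5, -2.0]
gripper_width: 0.0233
grip_force: 35.7
```

Request:
{"method": "move_arm", "body": {"series": [[[0,0,0,0,8.5],[0,0,0,0,1.4],[0,0,0,0,0],[0,0,0,0,0]]]}}

```text
clock: 12.9
tool_pos: [0.596, 0.2454, 0.2283]
eef_rot: [3.099, 0.515, -0.0]
wrist_force: [0.8, 0.1, -1.2]
gripper_width: 0.023
grip_force: 35.7
```

```bash
python3 - <<'E'
from h import *
d,P=tilt()
o=r.get_obs();print(o["wrist_force"],o["grip_force"],o["tool_pos"])
s=get("scene");c=cv2.resize(np.ascontiguousarray(s["color"][120:260,320:460,::-1]),(600,600),interpolation=cv2.INTER_CUBIC)
w=cv2.resize(np.ascontiguousarray(d["color"][150:410,185:380,::-1]),(200*195//195*2,533))
o2=np.zeros((600,1000,3),np.uint8);o2[:,:600]=c;o2[:533,600:]=w;cv2.imwrite("pics/s3.png",cv2.resize(o2,(800,480)))
E
```

```text
psi 18.82 tcp [0.596  0.2454 0.2283] tilt(deg, +: tool+x end down) -30.28 n 1486 x range [-12.5  18.3] top z at x=0 -9.9 axis z 4.0
[-0.03411554  0.46057286 -1.36917621] 35.72982609272003 [0.59598039 0.24538863 0.22825135]
```

View pics/s3.png

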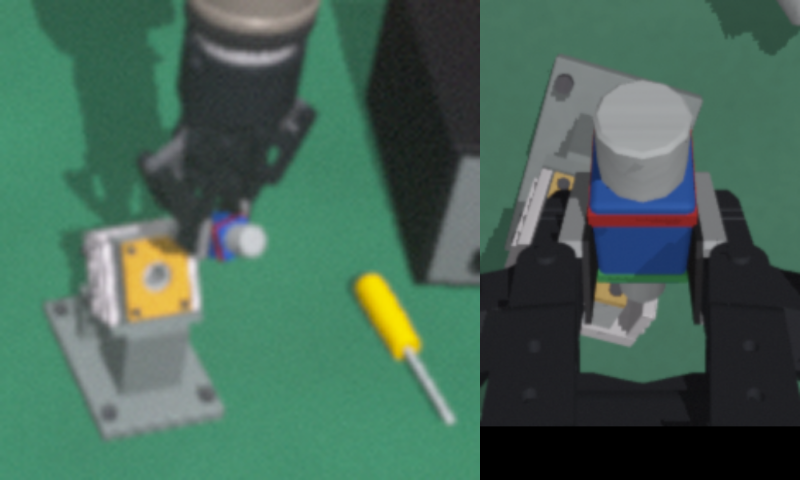

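The scene view (left) shows the gauge pitched with its no-go end up and its go end towards the housing. The wrist view (right) shows the no-go nose centred at about (643,118) in the composite, original px ≈(284,222).

Request:
{"method": "move_arm", "body": {"series": [[[0,0,0,0,8.5],[0,0,0,0,8.6],[0,0,0,0,0]]]}}

```text
clock: 13.3
tool_pos: [0.596, 0.2454, 0.2283]
eef_rot: [3.141, 0.043, -0.0]
wrist_force: [-0.1, -0.2, -2.0]
gripper_width: 0.0234
grip_force: 35.7
```

```bash
cat >> h.py <<'E'
def nose(d,P,th,L):
    """camera-side nose disc: points farthest along gauge axis; returns origin in tool mm"""
    a=np.array([np.cos(np.radians(th)),0,-np.sin(np.radians(th))]);C=d["color"].astype(int)
    m=(d["depth"]>.03)&(d["depth"]<.2)&(abs(P[...,1])<13)&(abs(P[...,2])<50)&(P[...,0]>22)&(C.max(-1)-C.min(-1)<30)&(C.min(-1)>90)
    q=P[m];s=q@a;top=np.percentile(s,99);f=q[s>top-1.5]
    c=(f.max(0)+f.min(0))/2;print("nose s",top.round(1),"n",len(f),"centre",c.round(1),"origin tool",(c-L*a).round(1))
E
python3 - <<'E'
from h import *
d,P=tilt();nose(d,P,30.3,40)
E
```

```text
psi 1.83 tcp [0.596  0.2454 0.2283] tilt(deg, +: tool+x end down) -30.25 n 1484 x range [-12.6  18.2] top z at x=0 -9.8 axis z 4.1
nose s 44.6 n 1696 centre [ 38.7   0.3 -20. ] origin tool [4.1 0.3 0.2]
```

Request:
{"method": "move_arm", "body": {"series": [[[0,0,0,40,0],[0,-10,-3.6,40,0],[0,-21,0,4,0],[0,0,0,0,0],[0,-2.6,0,1.5,0],[0,-2.6,0,1.5,0],[0,-2.6,0,1.5,0],[0,-2.6,0,1.5,0],[0,0,0,0,0]]]}}

```text
clock: 14.25
tool_pos: [0.5543, 0.2477, 0.1382]
eef_rot: [3.141, 0.044, -0.0]
wrist_force: [-0.6, 0.3, -1.3]
gripper_width: 0.0232
grip_force: 35.7
```

Request:
{"method": "move_arm", "body": {"series": [[[0,-1.7,0,1,0],[0,-1.7,0,1,0],[0,-1.7,0,1,0],[0,0,0,0,0]]]}}

```text
clock: 14.65
tool_pos: [0.5491, 0.2476, 0.1351]
eef_rot: [3.141, 0.044, -0.001]
wrist_force: [-0.2, -0.7, -1.8]
gripper_width: 0.0233
grip_force: 35.7
```

```bash
python3 - <<'E'
from h import *
d,P=tilt()
print(r.get_obs()["wrist_force"],to([.5155+.0048*0,.2462,.112]))
s=get("scene");c=cv2.resize(np.ascontiguousarray(s["color"][165:235,325:405,::-1]),(680,595),interpolation=cv2.INTER_CUBIC)
cv2.imwrite("pics/s4.png",c)
E
```

```text
psi 1.61 tcp [0.5493 0.2477 0.1352] tilt(deg, +: tool+x end down) -30.16 n 1498 x range [-12.6  18. ] top z at x=0 -9.8 axis z 4.1
[ 0.34512188 -0.20544556 -1.79352866] (array([-33.9,   0.5,  23.2]), np.float64(1.61))
```

View pics/s4.png

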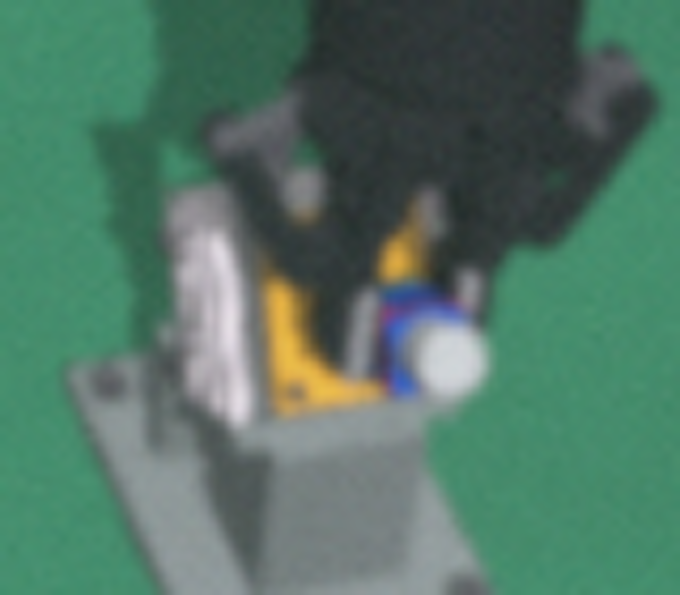

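Request:
{"method": "move_arm", "body": {"series": [[[0,-1.3,0,0.75,0],[0,-1.3,0,0.75,0],[0,-1.3,0,0.75,0],[0,0,0,0,0]]]}}

```text
clock: 15.15
tool_pos: [0.5469, 0.2477, 0.1341]
eef_rot: [-3.141, -0.044, -0.006]
wrist_force: [4.2, 0.0, 2.7]
gripper_width: 0.0232
grip_force: 36.4
```

Request:
{"method": "move_arm", "body": {"series": [[[0,-1.3,0,0.75,0],[0,-1.3,0,0.75,0],[0,0,0,0,0]]]}}

```text
clock: 15.45
tool_pos: [0.5438, 0.2475, 0.1327]
eef_rot: [-3.141, -0.043, -0.004]
wrist_force: [0.4, -0.6, 4.0]
gripper_width: 0.0231
grip_force: 36.4
```

```bash
python3 - <<'E'
from h import *
d,P=tilt();nose(d,P,30.3,40)
print(r.get_obs()["wrist_force"],r.get_obs()["ft_torque"],to([.5155,.2462,.112]))
E
```

```text
psi 1.59 tcp [0.5429 0.2475 0.1322] tilt(deg, +: tool+x end down) -30.27 n 1503 x range [-11.7  19.1] top z at x=0 -9.9 axis z 4.0
nose s 45.6 n 1695 centre [ 39.4   0.2 -20.6] origin tool [ 4.9  0.2 -0.4]
[ 0.77592736 -0.71507571  4.66491131] [-0.03377771  0.12090152  0.02477867] (array([-27.4,   0.6,  20.2]), np.float64(1.59))
```

Request:
{"method": "move_arm", "body": {"series": [[[0,0,0,-0.7,0],[0,-1.7,0,1,0],[0,-1.7,0,1,0],[0,0,0,0,0]]]}}

```text
clock: 15.9
tool_pos: [0.539, 0.2474, 0.13]
eef_rot: [3.141, 0.044, -0.002]
wrist_force: [-0.5, 0.3, 2.7]
gripper_width: 0.0233
grip_force: 36.3
```

Request:
{"method": "move_arm", "body": {"series": [[[0,-1.7,0,1,0],[0,-1.7,0,1,0],[0,0,0,0,0]]]}}

```text
clock: 16.2
tool_pos: [0.536, 0.2473, 0.1282]
eef_rot: [3.141, 0.044, -0.0]
wrist_force: [0.2, -0.7, 3.9]
gripper_width: 0.0233
grip_force: 36.5
```

```bash
python3 - <<'E'
from h import *
d,P=tilt();nose(d,P,30.3,40)
print(r.get_obs()["wrist_force"],r.get_obs()["ft_torque"],to([.5155,.2462,.112]))
E
```

```text
psi 1.6 tcp [0.536  0.2473 0.1282] tilt(deg, +: tool+x end down) -30.04 n 1485 x range [-12.4  18.2] top z at x=0 -9.9 axis z 4.0
nose s 44.5 n 1674 centre [ 38.8   0.1 -20. ] origin tool [4.2 0.1 0.2]
[-0.29099448 -0.35259762  4.26758645] [-0.05870865  0.2356098  -0.00765746] (array([-20.5,   0.6,  16.2]), np.float64(1.6))
```

Request:
{"method": "move_arm", "body": {"series": [[[0,-1.7,0,0.7,0],[0,-1.7,0,0.8,0],[0,-1.3,0,0.75,0],[0,-0.9,0,0.5,0],[0,0,0,0,0]]]}}

```text
clock: 16.75
tool_pos: [0.5301, 0.2471, 0.125]
eef_rot: [3.141, 0.044, -0.002]
wrist_force: [-0.8, 0.3, -0.8]
gripper_width: 0.0234
grip_force: 35.9
```

Request:
{"method": "move_arm", "body": {"series": [[[0,-0.9,0,0.5,0],[0,0,0,0,0]]]}}

```text
clock: 16.95
tool_pos: [0.53, 0.2471, 0.125]
eef_rot: [3.141, 0.044, 0.001]
wrist_force: [2.3, 0.1, 0.7]
gripper_width: 0.0231
grip_force: 36.0
```

```bash
python3 - <<'E'
from h import *
d,P=tilt();nose(d,P,30.3,40)
print(r.get_obs()["wrist_force"],r.get_obs()["ft_torque"],to([.5155,.2462,.112]))
E
```

```text
psi 1.59 tcp [0.53   0.2471 0.125 ] tilt(deg, +: tool+x end down) -30.11 n 1497 x range [-12.6  18.4] top z at x=0 -9.8 axis z 4.0
nose s 44.6 n 1734 centre [ 38.9   0.  -19.7] origin tool [4.4 0.  0.4]
[ 1.65249448 -0.19751274 -0.37479887] [ 0.00105716 -0.23555342  0.02025918] (array([-14.6,   0.5,  13. ]), np.float64(1.59))
```

Request:
{"method": "move_arm", "body": {"series": [[[0,-0.9,0,0.5,0],[0,-0.9,0,0.5,0],[0,0,0,0,0],[0,0,0,0,0]]]}}

```text
clock: 17.4
tool_pos: [0.5299, 0.2471, 0.125]
eef_rot: [-3.141, -0.044, -0.008]
wrist_force: [6.5, -0.8, 3.2]
gripper_width: 0.0231
grip_force: 36.3
```

```bash
python3 - <<'E'
from h import *
d,P=tilt();nose(d,P,30.3,40)
print(r.get_obs()["wrist_force"],r.get_obs()["ft_torque"],to([.5155,.2462,.112]))
E
```

```text
psi 1.59 tcp [0.5299 0.2471 0.125 ] tilt(deg, +: tool+x end down) -30.12 n 1491 x range [-12.4  18.3] top z at x=0 -9.8 axis z 4.0
nose s 44.6 n 1694 centre [ 38.7   0.2 -19.8] origin tool [4.2 0.2 0.4]
[ 6.78803634 -0.45311979  3.37376768] [-0.10384437 -0.93475638 -0.03649175] (array([-14.5,   0.5,  13. ]), np.float64(1.59))
```

Home: axial reaction of 7.5 N along the bore axis and no further motion. Withdrawing, then re-pivoting the other way on the housing's top edge.

Request:
{"method": "move_arm", "body": {"series": [[[0,2.6,0,-1.5,0],[0,9,0,-5.2,0],[0,9,0,-5.2,0],[0,9,0,-5.2,0],[0,9,0,-5.2,0],[0,11,0,-6.2,0],[0,0,0,-17,0],[0,0,0,-17,0],[0,0,0,0,0]]]}}

```text
clock: 18.35
tool_pos: [0.5778, 0.2488, 0.188]
eef_rot: [-3.141, -0.044, -0.003]
wrist_force: [0.0, 0.1, -0.4]
gripper_width: 0.0231
grip_force: 35.7
```

```bash
python3 - <<'E'
from h import *
d,P=tilt();nose(d,P,30.3,40)
print(r.get_obs()["wrist_force"],to([.5286,.2471,.178]))
E
```

```text
psi 1.61 tcp [0.5773 0.2486 0.1866] tilt(deg, +: tool+x end down) -30.29 n 1482 x range [-11.7  18.8] top z at x=0 -10.9 axis z 3.0
nose s 45.8 n 1705 centre [ 39.2  -0.1 -21.5] origin tool [ 4.7 -0.1 -1.4]
[-0.59422517 -0.28972121 -2.27081299] (array([-48.7,   0.1,   8.6]), np.float64(1.61))
```

Request:
{"method": "move_arm", "body": {"series": [[[0,-24,0,0,0],[0,-24.7,0,0,0],[0,0,0,8.6,0],[0,0,0,4,0],[0,0,0,3,0],[0,0,0,3,0],[0,0,0,3,0],[0,0,0,3,0],[0,0,0,0,0]]]}}

```text
clock: 19.3
tool_pos: [0.5306, 0.2474, 0.1635]
eef_rot: [-3.14, -0.043, -0.007]
wrist_force: [0.4, -0.5, 8.1]
gripper_width: 0.0232
grip_force: 37.3
```

```bash
python3 - <<'E'
from h import *
d,P=tilt()
print(r.get_obs()["wrist_force"],r.get_obs()["grip_force"])
E
```

```text
psi 1.57 tcp [0.5306 0.2474 0.1635] tilt(deg, +: tool+x end down) -24.26 n 1849 x range [-12.9  19.5] top z at x=0 -10.3 axis z 2.8
[0.43086972 0.432537   7.81240331] 37.28085458278656
```

Request:
{"method": "move_arm", "body": {"series": [[[0,0,0,3,0],[0,0,0,3,0],[0,0,0,3,0],[0,0,0,3,0],[0,0,0,3,0],[0,0,0,3,0],[0,0,0,0,0]]]}}

```text
clock: 20.05
tool_pos: [0.5337, 0.2477, 0.1473]
eef_rot: [-3.138, -0.043, -0.019]
wrist_force: [6.6, -0.3, 12.5]
gripper_width: 0.0233
grip_force: 39.8
```

```bash
python3 - <<'E'
from h import *
d,P=tilt()
print(r.get_obs()["wrist_force"],r.get_obs()["grip_force"])
E
```

```text
psi 1.55 tcp [0.5337 0.2477 0.1473] tilt(deg, +: tool+x end down) -3.59 n 2880 x range [-17.6  24.2] top z at x=0 -12.4 axis z -0.4
[ 6.76220759  0.10039686 11.38250893] 39.755380153656006
```

Request:
{"method": "move_arm", "body": {"series": [[[0,0,0,3,0],[0,0,0,3,0],[0,0,0,3,0],[0,0,0,3,0],[0,0,0,3,0],[0,0,0,0,0]]]}}

```text
clock: 20.7
tool_pos: [0.5345, 0.2478, 0.1324]
eef_rot: [-3.138, -0.042, -0.022]
wrist_force: [9.5, 0.2, 9.8]
gripper_width: 0.0231
grip_force: 44.2
```

```bash
python3 - <<'E'
from h import *
d,P=tilt()
print(r.get_obs()["wrist_force"],r.get_obs()["grip_force"])
E
```

```text
psi 1.55 tcp [0.5345 0.2478 0.1324] tilt(deg, +: tool+x end down) 16.87 n 3397 x range [-12.7  27.5] top z at x=0 -15.5 axis z -3.0
[ 9.75677991  0.83860134 10.31267878] 44.25576031208038
```

Request:
{"method": "move_arm", "body": {"series": [[[0,0,0,3,0],[0,0,0,3,0],[0,0,0,3,0],[0,0,0,0.5,0],[0,0,0,0,0]]]}}

```text
clock: 21.25
tool_pos: [0.5333, 0.2478, 0.1229]
eef_rot: [-3.138, -0.043, -0.017]
wrist_force: [5.0, -0.0, 14.8]
gripper_width: 0.0235
grip_force: 49.7
```

```bash
python3 - <<'E'
from h import *
d,P=tilt()
print(r.get_obs()["wrist_force"],r.get_obs()["grip_force"])
E
```

```text
psi 1.56 tcp [0.5333 0.2478 0.1229] tilt(deg, +: tool+x end down) 30.26 n 3546 x range [-8.9 27.6] top z at x=0 -18.3 axis z -4.5
[ 5.5875814   0.32234945 14.72443203] 49.65068221092224
```

Request:
{"method": "move_arm", "body": {"series": [[[0,0,0,0.5,0],[0,5,0,-10,0],[0,20,0,-30,0],[0,20,0,-35,0],[0,20,0,-30,-8.5],[0,0,0,0,-8.5],[0,0,0,0,-8.5],[0,0,0,0,-8.5],[0,0,0,0,-8.5],[0,0,0,0,-8.5]]]}}

```text
clock: 22.3
tool_pos: [0.594, 0.2487, 0.2232]
eef_rot: [-2.812, -1.4, 0.002]
wrist_force: [-1.0, 0.3, -1.3]
gripper_width: 0.0233
grip_force: 47.4
```

Request:
{"method": "move_arm", "body": {"series": [[[0,0,0,0,-8.5],[0,0,0,0,-8.5],[0,0,0,0,-8.5],[0,0,0,0,-8.5],[0,0,0,0,-8.5],[0,0,0,0,-8.5],[0,0,0,0,-8.5],[0,0,0,0,-8.5],[0,0,0,0,-8.5],[0,0,0,0,-8.5]]]}}

```text
clock: 23.3
tool_pos: [0.594, 0.2487, 0.2232]
eef_rot: [-1.127, -2.931, 0.001]
wrist_force: [-0.3, 0.3, -1.1]
gripper_width: 0.0237
grip_force: 47.4
```

Request:
{"method": "move_arm", "body": {"series": [[[0,0,0,0,-8.5],[0,0,0,0,-8.5],[0,0,0,0,-8.5],[0,0,0,0,-8.5],[0,0,0,0,-8.5],[0,0,0,0,-1.5],[0,0,0,0,0],[0,0,0,0,0]]]}}

```text
clock: 24.1
tool_pos: [0.5938, 0.2488, 0.2236]
eef_rot: [0.039, -3.141, 0.0]
wrist_force: [-0.7, -0.2, -1.6]
gripper_width: 0.0234
grip_force: 47.4
```

```bash
python3 - <<'E'
from h import *
d,P=tilt("w5.png");np.savez("w5",P=P,**d)
print(r.get_obs()["wrist_force"],r.get_obs()["grip_force"])
E
```

```text
psi -178.54 tcp [0.5938 0.2489 0.2237] tilt(deg, +: tool+x end down) 29.85 n 3460 x range [-9.8 26.7] top z at x=0 -17.8 axis z -3.9
[ 1.43599263  0.47069783 -1.23426373] 47.37612068653107
```

View pics/w5.png

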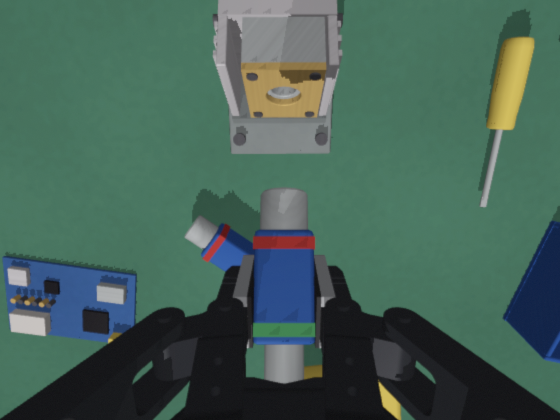

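The wrist view shows the gauge straight in the grip, no-go end (red) forward and down towards the bore at px (284,95). The grip's top flat runs from v≈232 to 342.

```bash
python3 - <<'E'
from h import *
d=np.load("w5.npz");P=d["P"];C=d["color"]
a=np.array([np.cos(np.radians(29.85)),0,np.sin(np.radians(29.85))]);n=np.array([-a[2],0,a[0]])
for v in list(range(226,254,2))+list(range(318,350,2)):print(v,C[v,284],"s",(P[v,284]@a).round(1),"perp",(P[v,284]@n).round(1))
E
```

```text
226 [135 138 139] s 24.3 perp -14.8
228 [127 130 133] s 23.7 perp -13.6
230 [41 57 95] s 22.8 perp -13.8
232 [ 33  60 114] s 21.9 perp -14.5
234 [ 41  70 132] s 21.0 perp -14.9
236 [110  55  84] s 20.2 perp -15.3
238 [148  45  42] s 19.5 perp -14.5
240 [148  46  43] s 18.5 perp -15.9
242 [148  46  44] s 17.8 perp -15.5
244 [148  46  43] s 17.0 perp -15.4
246 [148  46  43] s 16.1 perp -16.6
248 [134  55  85] s 15.4 perp -15.9
250 [ 40  73 135] s 14.6 perp -15.5
252 [ 41  74 136] s 13.8 perp -15.5
318 [ 40  71 129] s -11.1 perp -15.2
320 [ 41  72 130] s -11.9 perp -15.1
322 [ 49  91 130] s -12.6 perp -15.1
324 [ 66 131  84] s -13.2 perp -16.3
326 [ 67 132  83] s -14.0 perp -15.7
328 [ 67 132  83] s -14.7 perp -15.2
330 [ 67 132  83] s -15.4 perp -15.5
332 [ 66 132  83] s -15.9 perp -17.1
334 [ 67 132  83] s -16.7 perp -16.2
336 [ 63 124  99] s -17.4 perp -16.2
338 [ 45  80 139] s -18.4 perp -14.8
340 [ 48  83 146] s -18.9 perp -16.0
342 [ 57  96 165] s -20.0 perp -14.0
344 [102 119 155] s -20.7 perp -13.9
346 [151 154 155] s -21.6 perp -12.7
348 [151 154 154] s -22.4 perp -12.5
```

Request:
{"method": "move_arm", "body": {"series": [[[0,0,0,40,0],[0,10,-0.2,40,-0.2],[0,20.3,0,7.3,0],[0,0,0,0,0],[0,2.6,0,1.5,0],[0,2.6,0,1.5,0],[0,2.6,0,1.5,0],[0,0,0,0,0]]]}}

```text
clock: 24.95
tool_pos: [0.5557, 0.2476, 0.1323]
eef_rot: [-0.049, 3.141, 0.0]
wrist_force: [-0.2, -0.3, -2.2]
gripper_width: 0.0232
grip_force: 47.3
```

```bash
python3 - <<'E'
from h import *
d,P=tilt();print(r.get_obs()["wrist_force"])
a=np.radians(1.6);n=np.array([np.cos(a)*.866,np.sin(a)*.866,.5]);t,M,psi=pose()
o=t+M@np.array([2.9,0,-2.4])/1000;e=o-np.array([.5156,.2465,.1128]);s=e@n;print("nose above face mm",(s*1000-40).round(2),"perp err mm world",((e-s*n)*1000).round(2))
E
```

```text
psi -178.21 tcp [0.5559 0.2476 0.1324] tilt(deg, +: tool+x end down) 29.86 n 3483 x range [-9.7 26.9] top z at x=0 -17.9 axis z -4.1
[-0.19148222 -0.077577   -1.85990861]
nose above face mm 3.37 perp err mm world [-0.16 -0.07  0.28]
```

Request:
{"method": "move_arm", "body": {"series": [[[0,1.3,0,0.75,0],[0,1.3,0,0.75,0],[0,0.9,0,0.5,0],[0,0.9,0,0.5,0],[0,0,0,0,0]]]}}

```text
clock: 25.5
tool_pos: [0.5511, 0.2474, 0.1294]
eef_rot: [0.049, -3.141, 0.0]
wrist_force: [-0.0, 0.1, -1.8]
gripper_width: 0.0233
grip_force: 47.3
```

Request:
{"method": "move_arm", "body": {"series": [[[0,0.9,0,0.5,0],[0,0.9,0,0.5,0],[0,0,0,0,0]]]}}

```text
clock: 25.8
tool_pos: [0.5493, 0.2473, 0.1285]
eef_rot: [0.049, -3.141, 0.0]
wrist_force: [0.1, 0.9, -1.6]
gripper_width: 0.0234
grip_force: 47.3
```

```bash
cat > n.py <<'E'
from h import *
d,P=tilt();print(r.get_obs()["wrist_force"],r.get_obs()["clock"])
a=np.radians(1.6);n=np.array([np.cos(a)*.866,np.sin(a)*.866,.5]);t,M,psi=pose()
o=t+M@np.array([2.9,0,-2.4])/1000;e=o-np.array([.5156,.2465,.1128]);s=e@n;print("nose above face mm",(s*1000-40).round(2),"perp err mm world",((e-s*n)*1000).round(2))
E
python3 n.py
```

```text
psi -178.2 tcp [0.5494 0.2474 0.1285] tilt(deg, +: tool+x end down) 29.89 n 3486 x range [-9.7 26.8] top z at x=0 -17.9 axis z -4.1
[-1.16064405  0.58196904 -1.12528983] 25.85
nose above face mm -4.16 perp err mm world [-0.11 -0.1   0.2 ]
```

In the recess freely, about 4 mm deep. Now the gentle press on its floor, then hold.

Request:
{"method": "move_arm", "body": {"series": [[[0,0.9,0,0.5,0],[0,0.45,0,0.25,0],[0,0,0,0,0]]]}}

```text
clock: 26.15
tool_pos: [0.5486, 0.2473, 0.1281]
eef_rot: [-0.049, 3.14, 0.0]
wrist_force: [1.4, 0.0, -0.4]
gripper_width: 0.0234
grip_force: 47.5
```

Request:
{"method": "move_arm", "body": {"series": [[[0,0.9,0,0.5,0],[0,0,0,0,0],[0,0,0,0,0]]]}}

```text
clock: 26.45
tool_pos: [0.5485, 0.2473, 0.1281]
eef_rot: [-0.049, 3.138, 0.001]
wrist_force: [4.8, 0.2, 2.1]
gripper_width: 0.0234
grip_force: 47.8
```

```bash
python3 n.py
```

```text
psi -178.21 tcp [0.5485 0.2473 0.1281] tilt(deg, +: tool+x end down) 29.95 n 3419 x range [-9.8 26.6] top z at x=0 -17.9 axis z -4.1
[ 5.53571558 -1.69616192  1.66106153] 26.5
nose above face mm -5.19 perp err mm world [-0.16 -0.09  0.28]
```

Request:
{"method": "move_arm", "body": {"series": [[[0,0.45,0,0.25,0],[0,0,0,0,0],[0,0,0,0,0],[0,0,0,0,0],[0,0,0,0,0],[0,0,0,0,0],[0,0,0,0,0],[0,0,0,0,0],[0,0,0,0,0],[0,0,0,0,0]]]}}

```text
clock: 27.5
tool_pos: [0.5485, 0.2473, 0.1281]
eef_rot: [-0.049, 3.137, 0.001]
wrist_force: [6.0, -1.4, 2.2]
gripper_width: 0.0235
grip_force: 47.9
```

Request:
{"method": "move_arm", "body": {"series": [[[0,0,0,0,0],[0,0,0,0,0],[0,0,0,0,0],[0,0,0,0,0]]]}}

```text
clock: 27.9
tool_pos: [0.5485, 0.2473, 0.1282]
eef_rot: [-0.049, 3.137, 0.001]
wrist_force: [6.4, -1.1, 2.4]
gripper_width: 0.0233
grip_force: 47.9
```

```bash
python3 n.py; python3 - <<'E'
from h import *
# case geometry from first top image
t=np.load("top.npz");P=t["P"];C=t["color"].astype(int)
sub=(slice(150,250),slice(325,425));Q=P[sub];c=C[sub]
g=(c[...,1]-c[...,0]>50)&(c[...,1]-c[...,2]>50)&(Q[...,2]>.024)&(Q[...,2]<.045);r_=(c[...,0]>150)&(c[...,1]<60)&(c[...,2]<60)&(Q[...,2]>.024)&(Q[...,2]<.045)
for nm,m in(("g",g),("r",r_)):
    v,u=np.where(m);k=np.c_[u,v].astype(np.float32)
    n,l,st,ce=cv2.connectedComponentsWithStats(m.astype(np.uint8))
    for i in range(1,n):
        if st[i,4]>5:print(nm,st[i],ce[i]+[325,150],Q[l==i].mean(0).round(4))
E
```

```text
psi -178.21 tcp [0.5485 0.2473 0.1282] tilt(deg, +: tool+x end down) 29.9 n 3382 x range [-9.7 26.6] top z at x=0 -17.9 axis z -4.0
[ 5.63014854 -0.48675095  2.21821403] 27.95
nose above face mm -5.16 perp err mm world [-0.19 -0.1   0.33]
g [34 17 12  5 38] [364.34210526 169.31578947] [ 0.5759 -0.2256  0.0337]
g [59 21 12  5 40] [389.15  173.525] [ 0.5667 -0.288   0.0336]
g [57 39 10  2 10] [386.5 189.4] [ 0.5263 -0.2812  0.0359]
r [56 52  9  2  9] [385.         202.44444444] [ 0.4936 -0.2777  0.0357]
r [27 60 12  5 36] [357.72222222 211.72222222] [ 0.469  -0.2102  0.0336]
r [52 64 12  5 35] [382.14285714 215.68571429] [ 0.4605 -0.2713  0.0334]
```

Request:
{"method": "move_arm", "body": {"series": [[[0,-1.7,0,-1,0],[0,-9,0,-5.2,0],[0,-9,0,-5.2,0],[0,-9,0,-5.2,0],[0,0,0,-30,5],[0,0,0,-30,5],[0,5,-37,0,0],[0,5,-37,0,0],[0,5,-37,0,0],[0,5,-37,0,0]]]}}

```text
clock: 28.95
tool_pos: [0.5327, 0.1036, 0.203]
eef_rot: [-0.223, -3.13, 0.0]
wrist_force: [1.1, 0.1, -1.8]
gripper_width: 0.0234
grip_force: 47.5
```

Request:
{"method": "move_arm", "body": {"series": [[[0,0,-37,0,0],[0,0,-37,20,0],[0,0,0,40,0],[0,0,0,40,0],[0,0,0,30,0],[0,0,0,0,0],[0,0,0,0,0]]]}}

```text
clock: 29.65
tool_pos: [0.5236, 0.0315, 0.0738]
eef_rot: [-0.224, -3.132, -0.0]
wrist_force: [0.5, 0.1, -1.5]
gripper_width: 0.0233
grip_force: 47.3
```

```bash
python3 n.py
```

```text
psi 171.81 tcp [0.5245 0.0315 0.0748] tilt(deg, +: tool+x end down) 29.8 n 3451 x range [-8.8 27.7] top z at x=0 -17.4 axis z -3.6
[ 1.27013759  0.09115899 -1.25143048] 29.7
nose above face mm -57.74 perp err mm world [  21.42 -214.2   -26.74]
```

No-go confirmed: over a second on the floor at about 7 N. Now levelling the gauge against the bench.

Request:
{"method": "move_arm", "body": {"series": [[[0,0,0,30,0],[0,0,0,14,0],[0,0,0,3,0],[0,0,0,3,0],[0,0,0,2,0],[0,0,0,2,0],[0,0,0,0,0]]], "grip_force": 20}}

```text
clock: 30.4
tool_pos: [0.5266, 0.0312, 0.0231]
eef_rot: [0.224, 3.127, -0.0]
wrist_force: [-0.3, -0.1, 11.5]
gripper_width: 0.0236
grip_force: 49.3
```

```bash
python3 n.py|head -2
```

```text
psi 171.81 tcp [0.5266 0.0312 0.0231] tilt(deg, +: tool+x end down) 26.3 n 3596 x range [-10.6  27.2] top z at x=0 -18.0 axis z -4.7
[-0.87053794 -0.16034222 11.22281492] 30.45
```

Request:
{"method": "move_arm", "body": {"series": [[[0,0,0,2,0],[0,0,0,2,0],[0,0,0,1,0],[0,0,0,0,0]]]}}

```text
clock: 30.85
tool_pos: [0.5289, 0.0308, 0.0193]
eef_rot: [0.224, 3.122, -0.001]
wrist_force: [3.8, -0.7, 15.0]
gripper_width: 0.0231
grip_force: 49.9
```

Request:
{"method": "move_arm", "body": {"series": [[[0.22,0,0,0,0],[0.22,0,0,0,0],[0.22,0,0,0,0]]]}}

```text
clock: 31.15
tool_pos: [0.5289, 0.0308, 0.0193]
eef_rot: [0.224, 3.122, -0.001]
wrist_force: [2.3, -0.5, 15.3]
gripper_width: 0.0232
grip_force: 49.9
```

```bash
python3 n.py|head -2
```

```text
psi 171.8 tcp [0.5289 0.0308 0.0193] tilt(deg, +: tool+x end down) 21.12 n 3495 x range [-12.1  27.4] top z at x=0 -18.3 axis z -5.4
[ 3.87564305 -0.46090584 16.1771454 ] 31.2
```

Request:
{"method": "move_arm", "body": {"series": [[[0.22,0,0,1,0],[0.22,0,0,1,0],[0.22,0,0,1,0],[0.22,0,0,0,0]]]}}

```text
clock: 31.6
tool_pos: [0.5302, 0.0306, 0.0168]
eef_rot: [0.224, 3.119, -0.001]
wrist_force: [4.8, -0.2, 16.3]
gripper_width: 0.0234
grip_force: 50.1
```

Request:
{"method": "move_arm", "body": {"series": [[[0.26,0,0,0,0],[0.26,0,0,0,0],[0.26,0,0,0,0]]]}}

```text
clock: 31.9
tool_pos: [0.5301, 0.0306, 0.0168]
eef_rot: [0.224, 3.119, -0.001]
wrist_force: [5.5, -0.9, 15.3]
gripper_width: 0.0233
grip_force: 50.1
```

```bash
python3 n.py|head -2
```

```text
psi 171.79 tcp [0.5301 0.0306 0.0168] tilt(deg, +: tool+x end down) 17.83 n 3558 x range [-12.7  27.3] top z at x=0 -18.5 axis z -5.9
[ 6.16609693 -1.72962457 16.78096415] 31.95
```

Request:
{"method": "move_arm", "body": {"series": [[[0.26,0,0,1,0],[0.26,0,0,1,0],[0.26,0,0,0,0]]]}}

```text
clock: 32.25
tool_pos: [0.5309, 0.0305, 0.0151]
eef_rot: [0.224, 3.117, -0.001]
wrist_force: [6.7, -1.4, 16.3]
gripper_width: 0.0233
grip_force: 50.3
```

Request:
{"method": "move_arm", "body": {"series": [[[0.27,0,0,1,0],[0.27,0,0,0,0]]]}}

```text
clock: 32.45
tool_pos: [0.5312, 0.0305, 0.0142]
eef_rot: [0.223, 3.116, -0.001]
wrist_force: [7.9, -1.2, 17.9]
gripper_width: 0.0229
grip_force: 50.6
```

```bash
python3 n.py|head -2
```

```text
psi 171.79 tcp [0.5312 0.0305 0.0142] tilt(deg, +: tool+x end down) 14.35 n 3482 x range [-13.8  27. ] top z at x=0 -18.7 axis z -6.3
[ 8.01765578 -1.20341333 18.38628199] 32.5
```

Request:
{"method": "move_arm", "body": {"series": [[[0.27,-1,0,1,0],[0.27,-1,0,0.5,0],[0.27,0,0,0,0]]]}}

```text
clock: 32.8
tool_pos: [0.5313, 0.0305, 0.014]
eef_rot: [0.223, 3.12, -0.001]
wrist_force: [-2.7, -1.4, 36.1]
gripper_width: 0.0234
grip_force: 62.4
```

Request:
{"method": "move_arm", "body": {"series": [[[0.28,0,0,0,0],[0.28,0,0,0,0]]]}}

```text
clock: 33.0
tool_pos: [0.5313, 0.0305, 0.0139]
eef_rot: [0.223, 3.12, -0.001]
wrist_force: [-3.1, -1.8, 35.5]
gripper_width: 0.024
grip_force: 21.7
```

```bash
python3 n.py|head -2
```

```text
psi 171.81 tcp [0.5313 0.0305 0.0139] tilt(deg, +: tool+x end down) 13.43 n 3442 x range [-14.1  26.8] top z at x=0 -18.9 axis z -6.5
[-4.52711246 -1.18831305 35.45420348] 33.05
```

Request:
{"method": "move_arm", "body": {"series": [[[0.28,0,0,-1.2,0],[0.282,0,0,0,0],[0.284,0,0,0,0],[0.286,0,0,0,0]]]}}

```text
clock: 33.45
tool_pos: [0.5313, 0.0305, 0.0139]
eef_rot: [0.223, 3.12, -0.001]
wrist_force: [0.4, -0.9, 22.6]
gripper_width: 0.0244
grip_force: 11.4
```

```bash
python3 n.py|head -2; python3 -c "
from h import *;print(r.get_obs()['grip_force'],r.get_obs()['gripper_width'])"
```

```text
psi 171.81 tcp [0.5313 0.0305 0.0139] tilt(deg, +: tool+x end down) -0.48 n 2803 x range [-21.   21.3] top z at x=0 -10.5 axis z 1.5
[ 1.08719282 -0.28838437 22.93500099] 33.5
11.447742031887174 0.024385039636302418
```

Request:
{"method": "move_arm", "body": {"series": [[[0.33,0,0,-2,0],[0.4,0,0,-3,0],[0.4,0,0,-1.5,0],[0,0,0,0,0],[0,0,0,0,0],[0,0,0,0,0],[0,0,0,0,0],[0,0,0,0,0]]], "grip_force": 30}}

```text
clock: 34.3
tool_pos: [0.5264, 0.0311, 0.0156]
eef_rot: [0.224, 3.133, -0.0]
wrist_force: [-1.6, -0.4, 8.6]
gripper_width: 0.0233
grip_force: 29.9
```

Request:
{"method": "move_arm", "body": {"series": [[[0,0,0,-10,0],[0,0,0,-40,0],[0,0,0,-40,0],[0,0,0,-40,0],[0,0,0,-30,0],[0,0,0,0,0]]]}}

```text
clock: 34.9
tool_pos: [0.5281, 0.0309, 0.1794]
eef_rot: [0.224, 3.125, -0.0]
wrist_force: [-0.4, 0.3, -1.4]
gripper_width: 0.0235
grip_force: 30.2
```

```bash
python3 n.py|head -2; python3 -c "
from h import *;print(to([.5185,-.2173,.19]))"
```

```text
psi 171.8 tcp [0.5268 0.031  0.1769] tilt(deg, +: tool+x end down) 0.4 n 2695 x range [-27.1  15.1] top z at x=0 -11.2 axis z 0.8
[-0.35546492  0.83699515 -2.02455603] 34.95
(array([ -27.3, -246.9,  -13. ]), np.float64(171.8))
```

Request:
{"method": "move_arm", "body": {"series": [[[0,-13,-35,-4,0],[0,-13,-35,-4,0],[0,-13,-35,-4,0],[0,-13,-35,-4,0],[0,-13,-35,-4,0],[0,-12,-36,-3,0],[0,-12,-36,0,0],[0,0,0,0,0],[0,0,0,0,0]]]}}

```text
clock: 35.85
tool_pos: [0.5778, -0.2263, 0.1956]
eef_rot: [-0.227, -3.129, -0.003]
wrist_force: [0.6, 0.9, -2.2]
gripper_width: 0.0234
grip_force: 30.3
```

```bash
python3 - <<'E'
from h import *
d,P=tilt();np.savez("w6",**d,P=cloud(d))
cv2.imwrite("pics/w6.png",cv2.resize(np.ascontiguousarray(d["color"][0:300,80:480,::-1]),(800,600),interpolation=cv2.INTER_CUBIC))
E
```

```text
psi 171.78 tcp [ 0.578  -0.2254  0.196 ] tilt(deg, +: tool+x end down) 0.16 n 2679 x range [-25.6  16.5] top z at x=0 -8.2 axis z 3.8
```

View pics/w6.png

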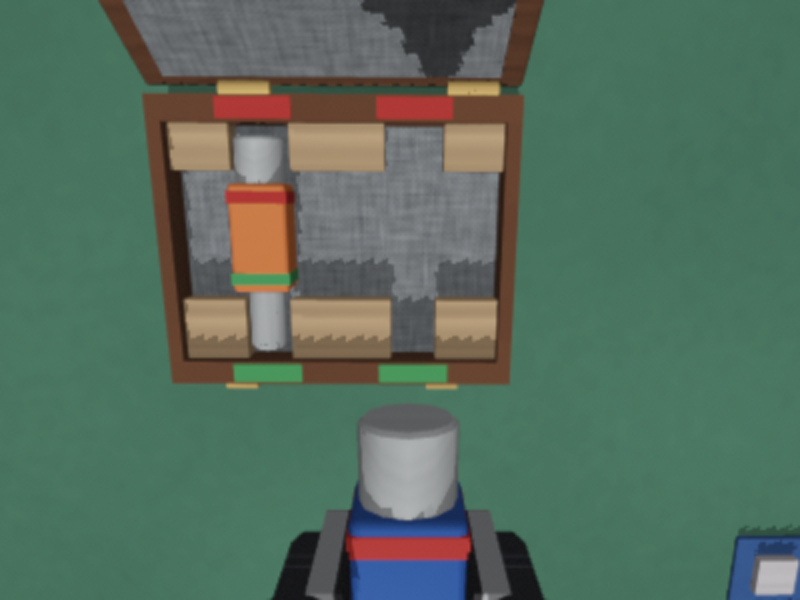

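The wrist view shows the empty pocket. Red-side slot is between x≈385 and 443 at y≈147, green-side slot between 391 and 435 at y≈325. The red mark is at (414,108) and the green mark at (413,373), and the spare lies undisturbed in its pocket on the left.

```bash
cat > c.py <<'E'
from h import *
d=dict(np.load("w6.npz"));f=lambda x,y,z:px(d,(80+x/2-.25,y/2-.25),z)
rs=f(414,147,.024);gs=f(413,325,.024);rm=f(414.5,108,.032);gm=f(413.5,373,.032)
for n,a,b in(("slot",rs,gs),("mark",rm,gm)):print(n,a.round(4),b.round(4),"yaw",np.degrees(np.arctan2(b[1]-a[1],b[0]-a[0])).round(2),np.linalg.norm(b-a).round(4))
co=[f(*p,.032) for p in((143,95),(524,95),(510,384),(173,384))];print([c.round(4) for c in co])
e=(co[2]+co[3]-co[0]-co[1])/2;print("case x",np.linalg.norm(e),np.degrees(np.arctan2(e[1],e[0])),"y",np.linalg.norm(co[1]-co[0]),np.linalg.norm(co[2]-co[3]))
ctr=sum(co)/4;x=e/np.linalg.norm(e);y=np.array([-x[1],x[0],0])
O=ctr-.004*x;print("origin",O,"pocket",O+.032*y)
print("P",d["P"][115,287],d["P"][60,287])
E
python3 c.py
```

```text
slot [ 0.4829 -0.2098  0.024 ] [ 0.5562 -0.2207  0.024 ] yaw -8.48 0.0741
mark [ 0.4692 -0.2077  0.032 ] [ 0.576  -0.2234  0.032 ] yaw -8.36 0.108
[array([ 0.4491, -0.3126,  0.032 ]), array([ 0.4707, -0.1644,  0.032 ]), array([ 0.5873, -0.1815,  0.032 ]), array([ 0.5655, -0.3302,  0.032 ])]
case x 0.11775110644486673 -8.468527717665358 y 0.1496916401417858 0.15019302664687037
origin [ 0.5142127  -0.24659271  0.032     ] pocket [ 0.51892522 -0.21494161  0.032     ]
P [ 0.51659507 -0.21425476  0.01182922] [ 0.47374851 -0.20835787  0.03268656]
```

Request:
{"method": "move_arm", "body": {"series": [[[0,32,1,0,0.2],[0,32.5,1,0,0],[0,0,0,40,0],[0,0,0,40,0],[0,0,0,26,0],[0,0,0,0,0],[0,0,0,0,0]]]}}

```text
clock: 36.6
tool_pos: [0.5155, -0.2139, 0.0922]
eef_rot: [-0.228, -3.133, -0.001]
wrist_force: [-0.7, 0.5, -1.1]
gripper_width: 0.0235
grip_force: 30.2
```

```bash
python3 - <<'E'
from h import *
tilt();print(to([.5144,-.2142,.026]),r.get_obs()["wrist_force"])
E
```

```text
psi 171.66 tcp [ 0.5161 -0.2145  0.0932] tilt(deg, +: tool+x end down) -0.02 n 2701 x range [-25.1  17.1] top z at x=0 -7.7 axis z 4.3
(array([ 1.8,  0.1, 67.2]), np.float64(171.66)) [ 0.68422227 -0.72026312 -2.02216668]
```

Request:
{"method": "move_arm", "body": {"series": [[[0,1.2,0,20,0],[0,0,0,20,0],[0,0,0,15,0],[0,0,0,6,0],[0,0,0,3,0],[0,0,0,0,0],[0,0,0,0,0]]]}}

```text
clock: 37.35
tool_pos: [0.5148, -0.215, 0.029]
eef_rot: [0.23, 3.131, -0.001]
wrist_force: [-0.3, -0.9, -1.2]
gripper_width: 0.0233
grip_force: 30.3
```

Request:
{"method": "move_arm", "body": {"series": [[[0,0,0,1,0],[0,0,0,1,0],[0,0,0,0,0]]]}}

```text
clock: 37.65
tool_pos: [0.5141, -0.2147, 0.026]
eef_rot: [0.23, 3.133, -0.0]
wrist_force: [-0.5, -0.1, -2.0]
gripper_width: 0.0232
grip_force: 30.3
```

```bash
python3 - <<'E'
from h import *
tilt();print(to([.5149,-.2142,.026]),r.get_obs()["wrist_force"])
E
```

```text
psi 171.6 tcp [ 0.5141 -0.2147  0.0259] tilt(deg, +: tool+x end down) 0.16 n 2725 x range [-25.8  16.5] top z at x=0 -8.8 axis z 3.2
(array([-0.7,  0.6, -0.1]), np.float64(171.6)) [ 0.65031861  0.10291039 -0.76669555]
```

Nearly on the floor: axis at 22.7 mm, resting height 22 mm.

Request:
{"method": "move_arm", "body": {"series": [[[0,0,0,0.6,0],[0,0,0,0.5,0],[0,0,0,0,0]]]}}

```text
clock: 38.0
tool_pos: [0.5142, -0.2148, 0.0256]
eef_rot: [0.23, 3.133, -0.001]
wrist_force: [-1.8, 1.1, 6.1]
gripper_width: 0.0232
grip_force: 31.3
```

Request:
{"method": "move_arm", "body": {"series": [[[0,0,0,0.5,0],[0,0,0,0,0],[0,0,0,0,0]]]}}

```text
clock: 38.3
tool_pos: [0.5142, -0.2148, 0.0256]
eef_rot: [0.23, 3.133, -0.001]
wrist_force: [-4.0, 2.3, 10.5]
gripper_width: 0.0234
grip_force: 31.9
```

Request:
{"method": "move_arm", "body": {"series": [[[0.2,0,0,-0.6,0],[0.27,0,0,0,0],[0.28,0,0,0,0],[0.29,0,0,0,0],[0.32,0,0,0,0],[0.4,0,0,0,0],[0.45,0,0,0,0],[0.45,0,0,0,0],[0.45,0,0,0,0]]]}}

```text
clock: 39.2
tool_pos: [0.5141, -0.2147, 0.0248]
eef_rot: [-0.23, -3.133, 0.0]
wrist_force: [0.1, 0.7, -0.4]
gripper_width: 0.0387
grip_force: 0.0
```

```bash
python3 - <<'E'
from h import *
tilt();o=r.get_obs();print(o["wrist_force"],o["gripper_width"],o["grip_force"])
E
```

```text
psi 171.6 tcp [ 0.5141 -0.2147  0.0248] tilt(deg, +: tool+x end down) 0.21 n 2705 x range [-26.1  16.3] top z at x=0 -9.5 axis z 2.5
[0.11913116 0.90278005 0.28234735] 0.03857942810662112 0.0
```

Released and flat (axis at 22.3 mm). Retreating straight up, then back the way I came, and checking.

Request:
{"method": "move_arm", "body": {"series": [[[0.45,0,0,-10,0],[0.45,0,0,-25,0],[0.45,0,0,-40,0],[0.45,0,0,-40,0],[0.45,0,0,-40,0],[0.45,-40,0,-20,0],[0.45,-40,0,0,0],[0.45,0,0,0,0],[0.45,0,0,0,0]]]}}

```text
clock: 40.15
tool_pos: [0.5933, -0.2261, 0.1997]
eef_rot: [-0.229, -3.132, -0.0]
wrist_force: [-0.7, 1.4, 0.5]
gripper_width: 0.0385
grip_force: 0.0
```

```bash
python3 - <<'E'
from h import *
d=get("wrist");o=r.get_obs();print(o["tool_pos"],o["wrist_force"])
t=get("top");P=cloud(d);C=d["color"].astype(int)
m=(C[...,2]-C[...,0]>60)&(np.hypot(P[...,0]-.519,P[...,1]+.215)<.05)&(P[...,2]>.025);q=P[m];print(len(q),q.mean(0),q[:,2].std())
a=cv2.resize(np.ascontiguousarray(d["color"][0:300,80:480,::-1]),(440,330));b=cv2.resize(np.ascontiguousarray(t["color"][60:270,80:430,::-1]),(360,330))
cv2.imwrite("pics/fin.png",np.hstack([a,b]))
E
```

```text
[ 0.59259832 -0.2260473   0.19970567] [-0.33736561 -0.01855036  0.66120094]
1157 [ 0.51969963 -0.21563355  0.04270486] 0.04901608484957446
```

View pics/fin.png

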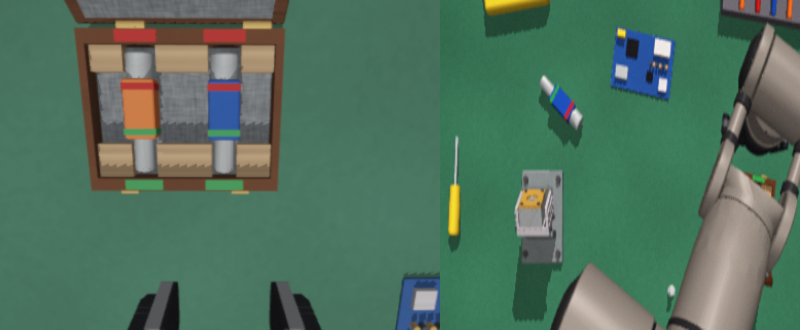

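The blue gauge lies flat in its pocket at (224,110), its green ring and go end at the green mark. The spare, board, driver and housing are unmoved.

```bash
python3 -c "
from plant import ticket;print(ticket.job_done())"
```

```text
the job is handed in; nothing more can be done
None
```

The job is handed in at about 40 s: the go end went fully home, the no-go end stopped on the recess floor and was held over a second at about 7 N, and the gauge lies flat in its pocket with its go end at the green mark.

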